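# Sort two adjusting screws by thread pitch on a notched gauge

### The job

Two unmarked adjusting screws lie on the bench; one has a coarser thread than the other. Try them by feel on the pitch gauge to find which of its two stations of notched plates each one fits, and leave each screw lying in the station that fits it, fully down with the gauge's teeth in its thread and its collar in the gap. Leave the other things on the bench where they are.

Things in the scene. Friction and masses are not known exactly. Their poses are not given: they have to be found in the camera images.
- screw_1_centre (a point): Steel screw, 160 mm long, 28 mm over the thread, 20 mm at the root, square collar 28 x 28 x 26 mm in the middle, about 0.55 kg; lies on a collar face. Point: centre of the collar, on the axis, 14 mm above the bench; x along the screw, z up; two collar faces stand upright, facing +y and -y. Pitch 10 or 14 mm, screw 2 has the other; where the crests stand along x is not known.
- screw_2_centre (a point): Steel screw, 160 mm long, 28 mm over the thread, 20 mm at the root, square collar 28 x 28 x 26 mm in the middle, about 0.55 kg; lies on a collar face. Point: centre of the collar, on the axis, 14 mm above the bench; x along the screw, z up; two collar faces stand upright, facing +y and -y. Crests are flat: 3.4 mm wide at 10 mm pitch, 6 mm at 14 mm; one thread on both sides of the collar.
- gauge: Pitch gauge, fixed to the bench: blue base 180 x 200 mm, top 12 mm up, two stations 100 mm apart. Each has pairs of upright notched steel plates (12 mm apart inside, 22 mm outside), teeth up, a toothed V-rest 135 mm long with a gap of 50 mm in the middle for the collar, open down to 17 mm. Origin on the bench under its centre; x along the stations, y across to the left.
- station_left (a point): Left station: centre of a screw's axis when fully down, 45 mm above the bench; x along the screw, z up. It carries teeth of 10 or 14 mm pitch, not known which (it varies); the right has the other. Each row of plates is clamped up to 5 mm forward or back, so where its teeth stand is not known: the meshing place nearest this point is within 7 mm along x.
- station_right (a point): Right station, as the left. A screw of the right pitch, within 1.5 mm of a meshing place along x, goes down to this height with 0.5 mm play; let go there it slides down by its weight. On its crests, or in the wrong station, it stays 4.6 mm higher. Teeth are 3.4 mm wide at 10 mm pitch, 4.8 mm at 14 mm, with upright sides; the screw's flanks are steep.
- mug: Orange mug, 81 mm across, 101 mm high, with a handle; loose bystander. Origin under its centre.
- loupe: Black eye loupe standing on its wide end, 37 mm across, 30 mm high; loose bystander. Origin under its centre.
- multimeter: Yellow and grey multimeter lying on its back, 140 x 68 x 42 mm, long side along its x; loose bystander. Origin under its centre.
- red_screwdriver: Screwdriver with a red handle, 23 x 163 x 22 mm, long side along its y; loose bystander. Origin under its centre.

How it is judged:
By the outcome, as a careful person would: the job done as asked, in the order asked, and still so for the second after the job is handed in, with the robot touching nothing.
It also fails if it takes over 67 s, if anything falls off the work surface, if the arm or the gripper's body presses on something with over 40 N, if the wrist force passes 120 N, or if a joint passes its speed limit or range.

### The arm

A 7-joint arm with a two-finger parallel gripper is mounted at the origin on a cart in front of the work surface, level with it; the furniture and walls round the work are solid. World frame = base frame: x ahead of the robot, y to its left, z up, the work surface at z = 0. Lengths are in m, angles in rad, forces in N, time in s.
With the tool pointing down it reaches from about 0.4 to 0.85 m from the base axis. Payload 10.4 kg.
Tool frame: the origin (TCP) lies midway between the tips of the shut fingers; the grasp point (between the pads) lies 19 mm behind it; z points along the fingers, y is the line along which they close (so a half turn about z gives the same grasp; the last joint's range is limited). The gripper opens to 85 mm and grips with 20 to 120 N. Pads are 22 mm wide; open, the fingers measure 114 mm over their backs; the gripper's body (76 mm by 85 mm) begins 54 mm behind the grasp point. The pads swing forward as they close: fully open they stand 13 mm farther back than shut.
Start: joints at [-1.3, 0.332, -0.065, 1.46, 0.022, 1.35, -0.088], TCP at [0.181, 0.598, 0.231] pointing down, gripper open.
Joint ranges: [-2.6, 2.6], [-0.5, 2.12], [-1.47, 1.34], [0.16, 2.42], [-1.27, 4.41], [0.06, 2.06], [-2.6, 2.6]. Speed limits (rad/s): [2.22, 2.22, 2.79, 2.79, 3.14, 3.14, 3.14].

### API

Orientations are given as a unit quaternion [x, y, z, w].
In Python, from workcell import get_obs, camera, camera_params, hand_in gives the robot as it stands.
- The arm moves only by the tool carry_out, never from a script. Its argument "commands" is a list that holds one entry, the list of rows, each a list of 6 numbers: the shift along the tool's x, y, z in units of 40 mm (1.0 is 40 mm), then the turn, a rotation vector about the tool's x, y, z in units of 6 degrees (1.0 is 6 degrees). In form: [[[x, y, z, ax, ay, az], ...]]. A call has 1 to 20 rows; each row shifts and turns the commanded pose from where the row before left it, along the tool's axes as they then stand; what a row does not reach is not made up. A row lasts 1/12 s, in which the tool goes at most 41.7 mm and 7.16 degrees, less where a joint would pass 70% of its speed; a pose out of reach is approached as far as the arm can. A call is refused whole if a number of a shift passes 1 or a number of a turn 1, either way. A call with a gripper value outside its range is refused whole. "hand" is the closure, from -1 (fully open) to 1 (shut), set as the call begins (left out, the last holds). The fingers move at their own pace and stop on an object; "force" is the grip in N (left out, the last holds). Time passes only in rows, so rows that do not move let the fingers close. It gives the time, the measured TCP pose, the force, the opening and the grip force at its end, in the units of the state.
- get_obs(): the state, without advancing time (a new reading comes with each control period).
- camera(name): name is "side" or "top"; returns the picture (384x512x3 uint8, red, green, blue); there is no depth.
- camera_params(name): a dict with "mtx" (3x3 intrinsics, pixels), "k1" (the pictures are not rectified: a ray, as slopes to the right and down, at radius r is drawn at 1 + k1 r^2 times it, then the intrinsics apply), "R" (3x3) and "t" (3): a world point X has camera coordinates R X + t. Camera axes: x right, y down, z forward; pixel columns grow to the right and rows downward; lengths in m; the calibration is good to about 2 mm. A picture is of the moment at which its call begins. camera_params takes no time and is no camera call.
- hand_in(): hands the job in; it is judged then, once.
The state is a dict: "clock": time; "joint_pos": joint angles; "joint_velocities": joint speeds; "tau": joint torques, N m; "position": TCP position; "ee_rot": TCP orientation; "ft_force": force on the tool from outside, world axes, zero at the start; "torque": the same for the moment, N m; "grip_width": opening from 0.0 (shut) to 1.0 (fully open); "grasp_force": force on a finger pad.
Only numpy, scipy, OpenCV 4.12 (cv2) and the standard library are available. Lean on these libraries where they do the work, as an engineer would, in place of code of your own. Each camera call takes 0.05 s, during which the arm holds its last target. There are 200 camera calls.

## Working session

There is one attempt and no reset: what is moved stays moved. The work goes in short steps, Python scripts to look and compute and a tool call to move; the robot and the scene stay as the last step left them, time stands still between calls to the robot, and variables do not carry over. Pictures are saved under pics/ and viewed, at most 10 in all, crops included, and the job is handed in when it is done.

Besides the shell and the picture viewer there is one more tool, called after ">>>" as a command line: name --argument value ..., lists and objects as JSON in quotes. carry_out: Moves the arm, as the interface text tells. Its arguments: {"type":"object","properties":{"commands":{"type":"array"},"hand":{"type":"number"},"force":{"type":"number"}},"required":["commands"]}

```bash
mkdir -p pics
python3 - <<'E'
from workcell import *
import cv2
for n in("top","side"):
    cv2.imwrite(f"pics/{n}0.png",cv2.cvtColor(camera(n),cv2.COLOR_RGB2BGR))
    p=camera_params(n);print(n,p)
o=get_obs();print(o)
E
```

```text
top {'mtx': array([[409.21513893,   0.        , 246.16052956],
       [  0.        , 409.21513893, 186.48080421],
       [  0.        ,   0.        ,   1.        ]]), 'k1': -0.09960565220260069, 'R': array([[ 7.91949659e-03, -9.99967445e-01,  1.54615767e-03],
       [-9.77528173e-01, -8.06749239e-03, -2.10650389e-01],
       [ 2.10656005e-01,  1.56832349e-04, -9.77560240e-01]]), 't': array([0.01405125, 0.55476163, 1.3522081 ])}
side {'mtx': array([[465.83882643,   0.        , 258.39002751],
       [  0.        , 465.83882643, 189.37908442],
       [  0.        ,   0.        ,   1.        ]]), 'k1': -0.044141167094471044, 'R': array([[ 9.90605568e-01, -1.36749748e-01,  3.40791125e-04],
       [-7.10429038e-02, -5.16755997e-01, -8.53180019e-01],
       [ 1.16848258e-01,  8.45140666e-01, -5.21616467e-01]]), 't': array([-0.53290229,  0.12368651,  1.37474097])}
{'clock': 0.1, 'joint_pos': array([-1.29958994,  0.33279878, -0.0646826 ,  1.46086836,  0.02162178,
        1.34994135, -0.08848146]), 'joint_velocities': array([ 0.00010384, -0.0019509 ,  0.00036269, -0.00344809, -0.00103355,
       -0.00033549, -0.00021531]), 'tau': array([ 2.07811674e-03, -6.26747775e+01,  4.94866096e-02, -3.92426920e+01,
        1.62925024e-02,  7.07662781e-03, -2.89087768e-05]), 'position': array([0.18091732, 0.59787227, 0.23059639]), 'ee_rot': array([ 1.46362337e-01,  9.89230828e-01, -6.57877604e-04, -5.23519320e-05]), 'ft_force': array([ 1.33495604, -0.48167811, -0.02923435]), 'torque': array([ 0.03040993, -0.04350408, -0.03734742]), 'grasp_force': 0.0, 'grip_width': 1.0038824795729406}
```

View pics/top0.png

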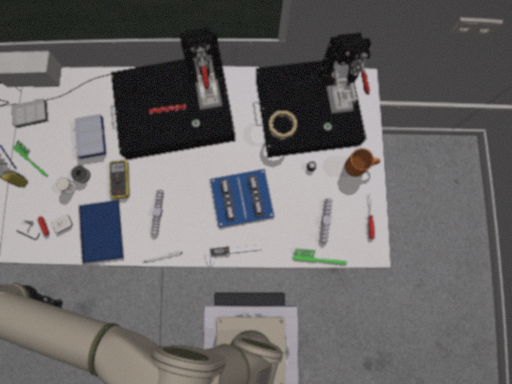

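View pics/side0.png

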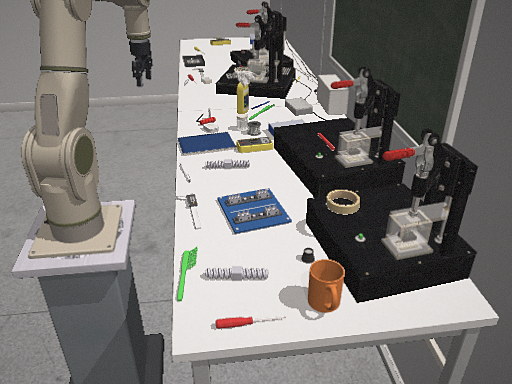

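The top view shows the screws at about (157,213) and (326,221), and the gauge at (242,198). The mug is at (360,163), the loupe at (311,166), the multimeter at (119,180), and the red screwdriver at (372,220). Next I'll rectify patches around the screws and the gauge.

```bash
cat > h.py <<'E'
from workcell import *
import numpy as np, cv2
def proj(n,X):
    p=camera_params(n);c=np.atleast_2d(X)@p["R"].T+p["t"];s=c[:,:2]/c[:,2:]
    s=s*(1+p["k1"]*(s**2).sum(1,keepdims=True));m=p["mtx"]
    return s*[m[0,0],m[1,1]]+m[:2,2]
def unproj(n,uv,z):
    p=camera_params(n);m=p["mtx"]
    d=(np.atleast_2d(uv)-m[:2,2])/[m[0,0],m[1,1]];s=d.copy()
    for _ in range(20): s=d/(1+p["k1"]*(s**2).sum(1,keepdims=True))
    r=np.c_[s,np.ones(len(s))]@p["R"];C=-p["R"].T@p["t"]
    return C+r*((z-C[2])/r[:,2])[:,None]
def patch(n,im,c,yaw,z,L=.2,W=.1,s=.0005):
    u=np.arange(-L/2,L/2,s);v=np.arange(W/2,-W/2,-s);U,V=np.meshgrid(u,v)
    X=np.stack([c[0]+U*np.cos(yaw)-V*np.sin(yaw),c[1]+U*np.sin(yaw)+V*np.cos(yaw),0*U+z],-1).reshape(-1,3)
    q=proj(n,X).astype(np.float32).reshape(U.shape+(2,))
    return cv2.remap(im,q[...,0],q[...,1],cv2.INTER_CUBIC)
E
python3 - <<'E'
from h import *
t=cv2.imread("pics/top0.png");s=cv2.imread("pics/side0.png")
for nm,uvs,uvt,z in(("A",(227,165),(157,213),.014),("B",(236,273),(326,221),.014),("G",(255,211),(242,198),.012)):
    print(nm,unproj("side",uvs,z),unproj("top",uvt,z))
cs=[unproj("top",u,.014)[0] for u in((157,213),(326,221))]
g=unproj("top",(242,198),.012)[0]
rows=[]
for c in cs: rows.append(np.hstack([patch("top",t,c,0,.014,.2,.08),patch("side",s,c,0,.014,.2,.08)]))
rows.append(np.hstack([patch("top",t,g,0,.03,.2,.24),patch("side",s,g,0,.03,.2,.24)])[::1])
P=np.vstack(rows);print(P.shape);P=P[:, :]
cv2.imwrite("pics/p1.png",cv2.resize(P,None,fx=.75,fy=.75,interpolation=cv2.INTER_AREA))
E
```

```text
A [[0.46726607 0.32378096 0.014     ]] [[0.46600768 0.33245069 0.014     ]]
B [[ 0.4436135  -0.26160168  0.014     ]] [[ 0.44255742 -0.26303709  0.014     ]]
G [[0.52967775 0.01695063 0.012     ]] [[0.52287983 0.03296183 0.012     ]]
(800, 800, 3)
```

View pics/p1.png

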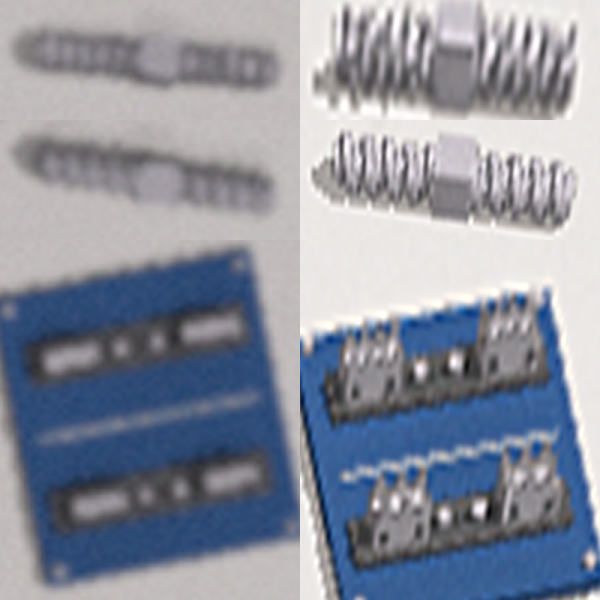

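The side view resolves the threads and the gauge teeth, so I'll fit the poses and measure the periods along the axes.

```bash
cat > m.py <<'E'
from h import *
from scipy.optimize import minimize
t=cv2.imread("pics/top0.png");s=cv2.imread("pics/side0.png")
# gauge: blue mask at z=.012
for n,im in(("top",t),("side",s)):
    g=np.array([.527,.027]);P=patch(n,im,g,0,.012,.30,.30).astype(int)
    m=((P[...,0]-P[...,2])>45).astype(np.uint8)
    m=cv2.morphologyEx(m,cv2.MORPH_OPEN,np.ones((9,9)))
    k,l,st,ce=cv2.connectedComponentsWithStats(m);i=1+np.argmax(st[1:,4])
    pts=cv2.findNonZero((l==i).astype(np.uint8));r=cv2.minAreaRect(pts)
    print(n,"gauge",g[0]-.15+r[0][0]*.0005,g[1]+.15-r[0][1]*.0005,np.array(r[1])*.5,r[2])
# screws: silhouette fit
def hull(n,p,pts):
    c,a=p[:2],p[2];R=np.array([[np.cos(a),-np.sin(a)],[np.sin(a),np.cos(a)]])
    X=pts.copy();X[:,:2]=X[:,:2]@R.T+c
    return cv2.convexHull(proj(n,X).astype(np.float32))
box=np.array([[x,y,z] for x in(-.013,.013) for y in(-.014,.014) for z in(0,.028)])
th=np.linspace(0,2*np.pi,24)
cyl=np.array([[x,.0135*np.cos(b),.014+.0135*np.sin(b)] for x in(-.08,.08) for b in th])
F=8
def render(n,p,o,wh):
    M=np.zeros((wh[1]*F,wh[0]*F),np.uint8)
    for pts in(box,cyl):
        h=((hull(n,p,pts)-o+.5)*F*16).astype(np.int32);cv2.fillConvexPoly(M,h,255,shift=4)
    return cv2.resize(M,wh,interpolation=cv2.INTER_AREA)/255.
for nm,x0 in(("A",[.467,.325,-.06]),("B",[.4435,-.262,-.13])):
  for n,im in(("side",s),("top",t)):
    c=proj(n,[[x0[0],x0[1],.014]])[0].astype(int);wh=(100,60) if n=="side" else (60,100)
    o=c-np.array(wh)//2;I=im[o[1]:o[1]+wh[1],o[0]:o[0]+wh[0]].mean(2)
    bg=np.percentile(I,75);M=np.clip((bg-I-5)/50,0,1)
    f=lambda p:((render(n,p,o,wh)-M)**2)[10:-10,10:-10].sum()
    r=minimize(f,x0,method="Nelder-Mead",options=dict(initial_simplex=np.array([x0,x0,x0,x0])+np.array([[0,0,0],[.006,0,0],[0,.006,0],[0,0,.06]])))
    print(nm,n,r.x,r.fun)
E
python3 m.py
```

```text
top gauge 0.5248173217773437 0.034913452148437496 [194.05691528 174.93559265] 78.69007110595703
side gauge 0.5249966888427735 0.030823669433593742 [206.94741821 180.42280579] 78.78936767578125
A side [ 0.46763122  0.32707417 -0.11353898] 755.5760441368703
A top [ 0.46334194  0.33320412 -0.08727519] 34.950547635524785
B side [ 0.44193598 -0.26704147 -0.1323252 ] 185.0276447520185
B top [ 0.43923837 -0.25749582 -0.15121857] 245.17598708189163
```

```bash
cat > ov.py <<'E'
from h import *
import sys
def overlay(n,im,p,F=5,wh=(80,56),zc=.014,draw=True):
    c=proj(n,[[p[0],p[1],zc]])[0].astype(int);o=c-np.array(wh)//2
    I=cv2.resize(im[o[1]:o[1]+wh[1],o[0]:o[0]+wh[0]],None,fx=F,fy=F,interpolation=cv2.INTER_CUBIC)
    if draw:
        a=p[2];R=np.array([[np.cos(a),-np.sin(a)],[np.sin(a),np.cos(a)]])
        for L,W,H0,H1,col in((.026,.028,0,.028,(0,0,255)),(.160,.020,.004,.024,(0,200,0))):
            for z in(zc-.014+H0,zc-.014+H1):
                q=np.array([[-L/2,-W/2],[L/2,-W/2],[L/2,W/2],[-L/2,W/2]])@R.T+p[:2]
                uv=(proj(n,np.c_[q,np.full(4,z)])-o+.5)*F
                cv2.polylines(I,[uv.astype(int)],True,col,1)
    return I
E
python3 - <<'E'
from ov import *
t=cv2.imread("pics/top0.png");s=cv2.imread("pics/side0.png")
A=[.467,.328,-.08];B=[.4425,-.262,-.132]
I=np.vstack([np.hstack([overlay("side",s,p),overlay("top",t,p)]) for p in(A,B)])
cv2.imwrite("pics/ov1.png",I)
E
```

```text
(no output)
```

View pics/ov1.png

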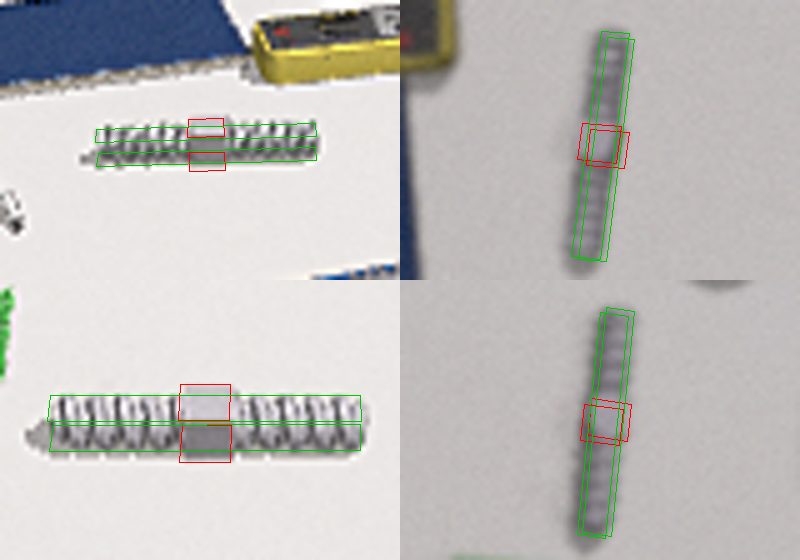

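```bash
cat > per.py <<'E'
from h import *
def spec(n,im,p,z,hw=.011,x1=.017,x2=.076,pts=np.arange(8,17.1,1)):
    P=patch(n,im,p[:2],p[2],z,.2,2*hw).astype(float).mean(2);x=np.arange(-.1,.1,.0005)[:P.shape[1]]
    out=[]
    for T in pts*1e-3:
        tot=0
        for sg in(-1,1):
            k=(sg*x>x1)&(sg*x<x2);Q=P[:,k];Q=Q-np.array([np.polyval(np.polyfit(x[k],q,2),x[k]) for q in Q])
            w=np.hanning(k.sum());tot+=(abs((Q*w)@np.exp(-2j*np.pi*x[k]/T))**2).sum()
        out.append(tot)
    out=np.array(out);return (out/out.max()).round(2)
E
python3 - <<'E'
from per import *
t=cv2.imread("pics/top0.png");s=cv2.imread("pics/side0.png")
print(np.arange(8,17.1,1))
for nm,p in(("A",[.467,.328,-.09]),("B",[.443,-.262,-.132])):
    print(nm,"side",spec("side",s,p,.02),"top",spec("top",t,p,.024))
# gauge
a=.197;c=np.array([.525,.0345]);e=np.array([-np.sin(a),np.cos(a)])
for nm,sg in(("L",1),("R",-1)):
    p=[*(c+sg*.05*e),a]
    print(nm,p)
    print(spec("side",s,p,.04,hw=.012,x1=.025,x2=.0675), spec("top",t,p,.04,hw=.01,x1=.025,x2=.0675))
I=np.vstack([cv2.resize(patch("side",s,c+sg*.05*e,a,.04,.2,.07),(800,280),interpolation=cv2.INTER_CUBIC) for sg in(1,-1)])
cv2.imwrite("pics/g1.png",I)
E
```

```text
[ 8.  9. 10. 11. 12. 13. 14. 15. 16. 17.]
A side [0.03 0.34 0.49 0.42 0.66 0.95 1.   0.83 0.59 0.38] top [0.01 0.09 0.37 0.78 1.   0.94 0.72 0.51 0.37 0.3 ]
B side [0.42 0.09 0.07 0.18 0.52 0.86 1.   0.92 0.72 0.51] top [0.01 0.02 0.03 0.16 0.5  0.85 1.   0.93 0.75 0.54]
L [np.float64(0.5152135879269741), np.float64(0.08353290873216614), 0.197]
[0.28 0.75 1.   0.87 0.62 0.43 0.36 0.39 0.46 0.55] [0.02 0.04 0.06 0.13 0.26 0.38 0.5  0.63 0.8  1.  ]
R [np.float64(0.5347864120730259), np.float64(-0.01453290873216613), 0.197]
[0.05 0.07 0.13 0.31 0.56 0.79 0.94 1.   0.99 0.93] [0.03 0.05 0.1  0.18 0.22 0.25 0.33 0.49 0.73 1.  ]
```

View pics/g1.png

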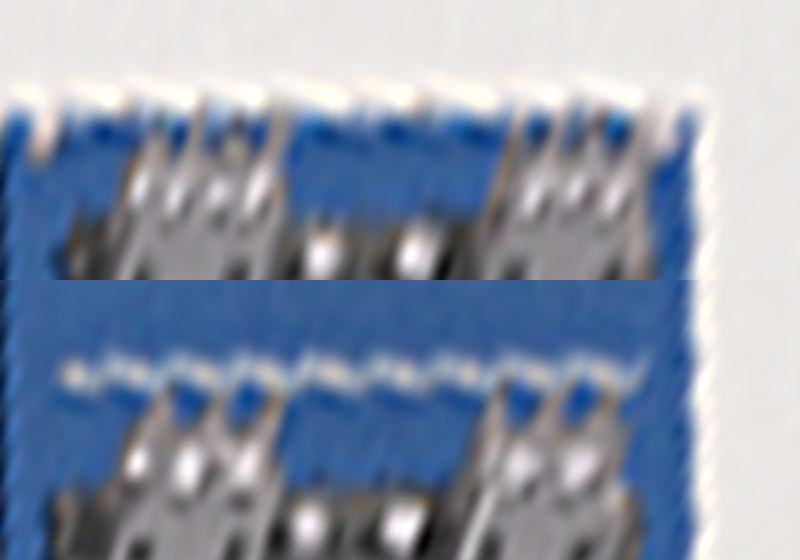

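The left station shows gaps about 10 mm apart and the right about 14 mm. Screw B (right side) reads clearly as 14 mm, so A is probably 10 mm. I'll confirm this by feel. Next is a move planner, then picking up A.

```bash
cat > plan.py <<'E'
from h import *
from scipy.spatial.transform import Rotation as Ro
import sys
def plan(x,y,z,yaw,n):
    o=get_obs();q=Ro.from_quat(o["ee_rot"]);D=np.array([x,y,z])-o["position"];R=q.as_matrix()
    cur=np.degrees(np.arctan2(R[1,0],R[0,0]));dy=(yaw-cur+180)%360-180
    th=-np.radians(dy)/n  # tool z points down
    S=sum(Ro.from_rotvec([0,0,k*th]).as_matrix() for k in range(n))
    v=np.linalg.solve(S,R.T@D)/.04
    print("clock %.2f pos"%o["clock"],o["position"].round(4),"yaw %.2f tilt"%cur,R[:,2].round(3),"F",o["ft_force"].round(1),"w %.2f g %.1f"%(o["grip_width"],o["grasp_force"]))
    print(n,"rows of",v.round(3),"az %.3f"%np.degrees(th/np.radians(6)) if 0 else "az %.3f"%(np.degrees(th)/6))
if __name__=="__main__": a=list(map(float,sys.argv[1:]));plan(*a[:4],int(a[4]))
E
python3 plan.py .467 .328 .08 174.8 13
```

```text
clock 0.10 pos [0.1809 0.5979 0.2306] yaw 163.17 tilt [-0.    -0.001 -1.   ] F [ 1.3 -0.5 -0. ] w 1.00 g 0.0
13 rows of [-0.643 -0.4    0.29 ] az -0.149
```

>>> carry_out --commands '[[[-0.643, -0.4, 0.29, 0, 0, -0.149], [-0.643, -0.4, 0.29, 0, 0, -0.149], [-0.643, -0.4, 0.29, 0, 0, -0.149], [-0.643, -0.4, 0.29, 0, 0, -0.149], [-0.643, -0.4, 0.29, 0, 0, -0.149], [-0.643, -0.4, 0.29, 0, 0, -0.149], [-0.643, -0.4, 0.29, 0, 0, -0.149], [-0.643, -0.4, 0.29, 0, 0, -0.149], [-0.643, -0.4, 0.29, 0, 0, -0.149], [-0.643, -0.4, 0.29, 0, 0, -0.149], [-0.643, -0.4, 0.29, 0, 0, -0.149], [-0.643, -0.4, 0.29, 0, 0, -0.149], [-0.643, -0.4, 0.29, 0, 0, -0.149], [0, 0, 0, 0, 0, 0], [0, 0, 0, 0, 0, 0]]]' --hand -0.4 --force 60

```text
clock: 1.35
position: [0.4676, 0.3263, 0.0794]
ee_rot: [0.047, 0.999, -0.001, -0.001]
ft_force: [-0.4, 0.2, 0.3]
grip_width: 0.701
grasp_force: 0.0
```

```bash
python3 plan.py .467 .328 .003 174.8 4
```

```text
clock 1.35 pos [0.4676 0.3263 0.0794] yaw 174.58 tilt [-0.001 -0.002 -1.   ] F [-0.4  0.2  0.3] w 0.70 g 0.0
4 rows of [0.004 0.011 0.478] az -0.009
```

>>> carry_out --commands '[[[0.01, 0.01, 0.478, 0, 0, 0], [0.01, 0.01, 0.478, 0, 0, 0], [0, 0, 0.478, 0, 0, 0], [0, 0, 0.478, 0, 0, 0], [0, 0, 0, 0, 0, 0], [0, 0, 0, 0, 0, 0]]]'

```text
clock: 1.85
position: [0.4648, 0.3299, 0.0038]
ee_rot: [0.045, 0.999, -0.0, -0.001]
ft_force: [1.3, -0.9, 0.5]
grip_width: 0.7
grasp_force: 0.0
```

>>> carry_out --commands '[[[0, 0, 0, 0, 0, 0], [0, 0, 0, 0, 0, 0], [0, 0, 0, 0, 0, 0], [0, 0, 0, 0, 0, 0], [0, 0, 0, 0, 0, 0], [0, 0, 0, 0, 0, 0]]]' --hand 1

```text
clock: 2.35
position: [0.4669, 0.3306, 0.0059]
ee_rot: [0.045, 0.999, 0.001, 0.001]
ft_force: [-1.5, 1.1, 6.5]
grip_width: 0.312
grasp_force: 59.6
```

```bash
python3 plan.py .5152 .0835 .12 191.3 10
```

```text
clock 2.35 pos [0.4669 0.3306 0.0059] yaw 174.81 tilt [ 0.002  0.003 -1.   ] F [-1.5  1.1  6.5] w 0.31 g 59.6
10 rows of [-0.098 -0.623 -0.287] az -0.275
```

>>> carry_out --commands '[[[0, 0, -0.6, 0, 0, 0], [0, 0, -0.8, 0, 0, 0], [0, 0, -0.6, 0, 0, 0], [-0.098, -0.623, -0.07, 0, 0, -0.275], [-0.098, -0.623, -0.07, 0, 0, -0.275], [-0.098, -0.623, -0.07, 0, 0, -0.275], [-0.098, -0.623, -0.07, 0, 0, -0.275], [-0.098, -0.623, -0.07, 0, 0, -0.275], [-0.098, -0.623, -0.07, 0, 0, -0.275], [-0.098, -0.623, -0.07, 0, 0, -0.275], [-0.098, -0.623, -0.07, 0, 0, -0.275], [-0.098, -0.623, -0.07, 0, 0, -0.275], [-0.098, -0.623, -0.07, 0, 0, -0.275], [0, 0, 0, 0, 0, 0], [0, 0, 0, 0, 0, 0], [0, 0, 0, 0, 0, 0]]]'

```text
clock: 3.68
position: [0.5143, 0.083, 0.112]
ee_rot: [-0.098, 0.995, 0.0, -0.0]
ft_force: [-0.3, -0.4, -5.7]
grip_width: 0.311
grasp_force: 61.3
```

Run:
```python
from ov import *
from plan import plan
plan(.5152,.0835,.055,191.3,3)
o=get_obs()["position"]
t=camera("top")[...,::-1];s=camera("side")[...,::-1]
p=[o[0],o[1],.197]
I=np.hstack([overlay(n,np.ascontiguousarray(im),p,F=7,wh=(57,80),zc=o[2]+.009) for n,im in(("side",s),("top",t))])
cv2.imwrite("pics/h1.png",I)
```

```text
clock 3.68 pos [0.5143 0.083  0.112 ] yaw -168.73 tilt [-0.001  0.    -1.   ] F [-0.3 -0.4 -5.7] w 0.31 g 61.3
3 rows of [-0.009  0.002  0.475] az -0.002
```

View pics/h1.png

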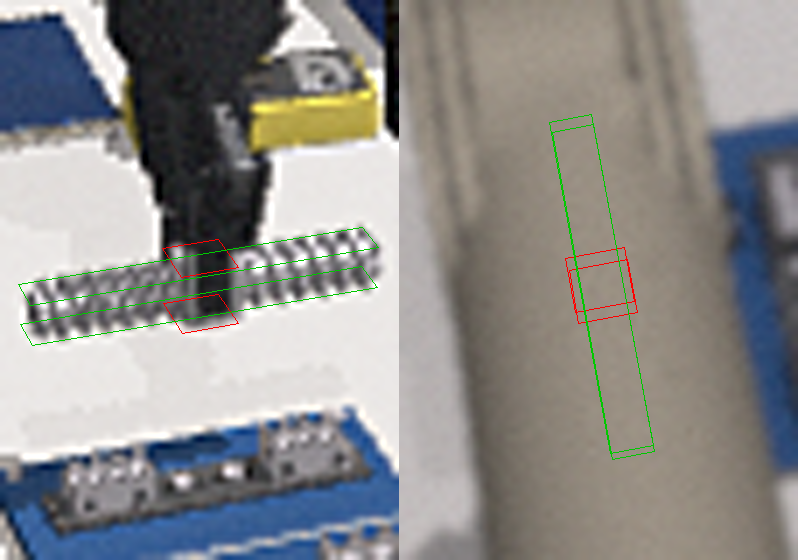

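In the side view, A is held level with its collar at about (203,285), and its thread shows about 7 crests per half. That agrees with 10 mm. I'll lower it onto the left station by feel.

>>> carry_out --commands '[[[-0.01, 0, 0.5, 0, 0, 0], [-0.01, 0, 0.5, 0, 0, 0], [-0.01, 0, 0.5, 0, 0, 0], [0, 0, 0.15, 0, 0, 0], [0, 0, 0, 0, 0, 0], [0, 0, 0, 0, 0, 0], [0, 0, 0, 0, 0, 0]]]'

```text
clock: 4.37
position: [0.5167, 0.0833, 0.0473]
ee_rot: [-0.099, 0.995, 0.0, 0.001]
ft_force: [-0.4, 0.7, -4.4]
grip_width: 0.314
grasp_force: 61.1
```

>>> carry_out --commands '[[[0, 0, 0.04, 0, 0, 0], [0, 0, 0.04, 0, 0, 0], [0, 0, 0.04, 0, 0, 0], [0, 0, 0, 0, 0, 0], [0, 0, 0, 0, 0, 0]]]'

```text
clock: 4.78
position: [0.5159, 0.0828, 0.0412]
ee_rot: [-0.098, 0.995, 0.0, -0.0]
ft_force: [-0.4, 0.4, -5.4]
grip_width: 0.31
grasp_force: 61.2
```

>>> carry_out --commands '[[[0, 0, 0.04, 0, 0, 0], [0, 0, 0.04, 0, 0, 0], [0, 0, 0, 0, 0, 0], [0, 0, 0, 0, 0, 0]]]'

```text
clock: 5.12
position: [0.5158, 0.0828, 0.0378]
ee_rot: [-0.098, 0.995, -0.0, -0.0]
ft_force: [0.3, 0.0, -6.0]
grip_width: 0.313
grasp_force: 61.2
```

>>> carry_out --commands '[[[0, 0, 0.04, 0, 0, 0], [0, 0, 0.04, 0, 0, 0], [0, 0, 0, 0, 0, 0], [0, 0, 0, 0, 0, 0]]]'

```text
clock: 5.45
position: [0.5164, 0.0832, 0.0361]
ee_rot: [-0.098, 0.995, 0.0, 0.0]
ft_force: [-4.8, -0.3, 10.5]
grip_width: 0.312
grasp_force: 63.6
```

>>> carry_out --commands '[[[0.025, 0, 0, 0, 0, 0], [0.025, 0, 0, 0, 0, 0], [0, 0, 0, 0, 0, 0], [0, 0, 0, 0, 0, 0]]]'

```text
clock: 5.78
position: [0.5159, 0.0832, 0.0362]
ee_rot: [-0.098, 0.995, 0.001, 0.002]
ft_force: [3.6, 2.4, 6.5]
grip_width: 0.315
grasp_force: 62.6
```

>>> carry_out --commands '[[[0.025, 0, 0, 0, 0, 0], [0.025, 0, 0, 0, 0, 0], [0.025, 0, 0, 0, 0, 0], [0, 0, 0, 0, 0, 0], [0, 0, 0, 0, 0, 0]]]'

```text
clock: 6.2
position: [0.5148, 0.0829, 0.0365]
ee_rot: [-0.099, 0.995, 0.001, 0.004]
ft_force: [12.5, 3.3, -1.6]
grip_width: 0.313
grasp_force: 61.7
```

Side force builds at low normal load, so the thread is locked between teeth, i.e. meshed. I'll back off to the centre and check that it reached full depth.

>>> carry_out --commands '[[[-0.05, 0, 0, 0, 0, 0], [-0.047, 0, 0, 0, 0, 0], [0, 0, 0.03, 0, 0, 0], [0, 0, 0.02, 0, 0, 0], [0, 0, 0, 0, 0, 0], [0, 0, 0, 0, 0, 0]]]'

```text
clock: 6.7
position: [0.5153, 0.083, 0.0357]
ee_rot: [-0.098, 0.995, 0.001, 0.0]
ft_force: [-15.0, -0.7, 37.0]
grip_width: 0.314
grasp_force: 67.0
```

>>> carry_out --commands '[[[0, 0, 0, 0, 0, 0], [0, 0, 0, 0, 0, 0], [0, 0, 0, 0, 0, 0], [0, 0, 0, 0, 0, 0]]]' --hand 0.1

```text
clock: 7.03
position: [0.5145, 0.0825, 0.0325]
ee_rot: [-0.098, 0.995, -0.0, -0.0]
ft_force: [0.6, 0.5, 0.4]
grip_width: 0.449
grasp_force: 0.0
```

>>> carry_out --commands '[[[0, 0, -0.7, 0, 0, 0], [0, 0, -0.7, 0, 0, 0], [0, 0, -0.7, 0, 0, 0], [0.3, -0.7, -0.3, 0, 0, 0.5], [0.3, -0.8, 0, 0, 0, 0.5], [0.3, -0.9, 0, 0, 0, 0.5], [0.3, -0.9, 0, 0, 0, 0.5], [0.3, -0.9, 0, 0, 0, 0.5], [0.3, -0.9, 0, 0, 0, 0.5]]]'

```text
clock: 7.78
position: [0.4545, -0.1267, 0.1286]
ee_rot: [0.06, 0.998, 0.0, -0.0]
ft_force: [1.0, -0.8, -0.3]
grip_width: 0.446
grasp_force: 0.0
```

Run:
```python
from ov import *
from plan import plan
plan(.443,-.262,.08,172.4,6)
s=np.ascontiguousarray(camera("side")[...,::-1]);cv2.imwrite("pics/side1.png",s)
p=[.5152,.0835,.197]
r=np.hstack([overlay("side",s,p,F=6,wh=(66,50),zc=z,draw=d) for z,d in((.045,1),(.045,0))])
cv2.imwrite("pics/h2.png",r)
```

```text
clock 7.78 pos [ 0.4545 -0.1267  0.1286] yaw 173.14 tilt [-0.  0. -1.] F [ 1.  -0.8 -0.3] w 0.45 g 0.0
6 rows of [-0.023 -0.565  0.203] az 0.020
```

View pics/h2.png

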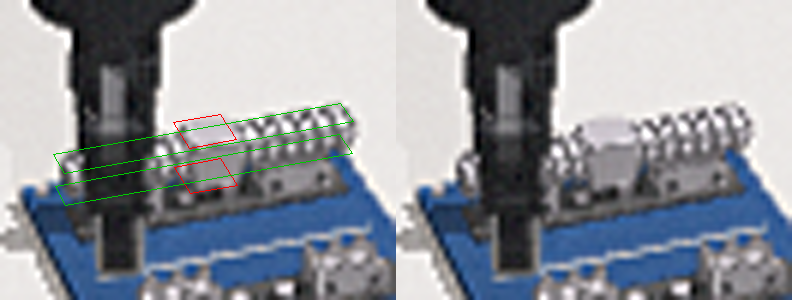

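A lies in the left station. Its collar is at about the pixel height predicted for an axis height of 45 mm, so it looks fully down. Next, screw B.

>>> carry_out --commands '[[[-0.02, -0.565, 0.2, 0, 0, 0.02], [-0.02, -0.565, 0.2, 0, 0, 0.02], [-0.02, -0.565, 0.2, 0, 0, 0.02], [-0.02, -0.565, 0.2, 0, 0, 0.02], [-0.02, -0.565, 0.2, 0, 0, 0.02], [-0.02, -0.565, 0.2, 0, 0, 0.02], [0, 0, 0, 0, 0, 0], [0, 0, 0, 0, 0, 0], [0, 0, 0, 0, 0, 0]]]' --hand -0.4

```text
clock: 8.58
position: [0.4437, -0.2594, 0.0806]
ee_rot: [0.065, 0.998, 0.0, -0.0]
ft_force: [0.4, 0.7, 0.3]
grip_width: 0.701
grasp_force: 0.0
```

```bash
python3 plan.py .4435 -.262 .004 172.4 4
```

```text
clock 8.58 pos [ 0.4437 -0.2594  0.0806] yaw 172.60 tilt [-0.001  0.    -1.   ] F [0.4 0.7 0.3] w 0.70 g 0.0
4 rows of [-0.001 -0.016  0.479] az 0.008
```

>>> carry_out --commands '[[[0, -0.02, 0.479, 0, 0, 0], [0, -0.02, 0.479, 0, 0, 0], [0, -0.01, 0.479, 0, 0, 0], [0, -0.01, 0.47, 0, 0, 0], [0, 0, 0, 0, 0, 0], [0, 0, 0, 0, 0, 0]]]'

```text
clock: 9.08
position: [0.4432, -0.2614, 0.0044]
ee_rot: [0.064, 0.998, 0.0, -0.001]
ft_force: [0.3, -0.0, 1.0]
grip_width: 0.696
grasp_force: 0.0
```

>>> carry_out --commands '[[[0, 0, 0, 0, 0, 0], [0, 0, 0, 0, 0, 0], [0, 0, 0, 0, 0, 0], [0, 0, 0, 0, 0, 0], [0, 0, 0, 0, 0, 0], [0, 0, 0, 0, 0, 0]]]' --hand 1

```text
clock: 9.58
position: [0.4442, -0.2628, 0.006]
ee_rot: [0.065, 0.998, -0.0, 0.001]
ft_force: [-1.3, 2.1, 8.2]
grip_width: 0.31
grasp_force: 59.2
```

>>> carry_out --commands '[[[0, 0, -0.6, 0, 0, 0], [0, 0, -0.8, 0, 0, 0], [0, 0, -0.8, 0, 0, 0], [0, 0, -0.6, 0, 0, 0], [0, 0, 0, 0, 0, 0]]]'

```text
clock: 10.0
position: [0.4455, -0.2638, 0.1215]
ee_rot: [0.065, 0.998, -0.001, 0.004]
ft_force: [2.1, -1.1, -5.6]
grip_width: 0.317
grasp_force: 61.9
```

```bash
python3 plan.py .5355 -.0145 .110 191.3 10
```

```text
clock 10.00 pos [ 0.4455 -0.2638  0.1215] yaw 172.54 tilt [ 0.007 -0.002 -1.   ] F [ 2.1 -1.1 -5.6] w 0.32 g 61.9
10 rows of [-0.237  0.622  0.029] az -0.313
```

>>> carry_out --commands '[[[-0.237, 0.622, 0, 0, 0, -0.313], [-0.237, 0.622, 0, 0, 0, -0.313], [-0.237, 0.622, 0, 0, 0, -0.313], [-0.237, 0.622, 0, 0, 0, -0.313], [-0.237, 0.622, 0, 0, 0, -0.313], [-0.237, 0.622, 0, 0, 0, -0.313], [-0.237, 0.622, 0, 0, 0, -0.313], [-0.237, 0.622, 0, 0, 0, -0.313], [-0.237, 0.622, 0, 0, 0, -0.313], [-0.237, 0.622, 0, 0, 0, -0.313], [0, 0, 0.2, 0, 0, 0], [0, 0, 0, 0, 0, 0], [0, 0, 0, 0, 0, 0], [0, 0, 0, 0, 0, 0]]]'

```text
clock: 11.17
position: [0.5326, -0.0143, 0.1081]
ee_rot: [-0.098, 0.995, -0.0, -0.001]
ft_force: [-0.3, -0.4, -5.3]
grip_width: 0.316
grasp_force: 61.7
```

```bash
python3 plan.py .5355 -.0145 .047 191.3 4;python3 - <<'E'
from ov import *
s=np.ascontiguousarray(camera("side")[...,::-1])
p=[.5152,.0835,.197]
o=get_obs()["position"]
r=np.hstack([overlay("side",s,p,F=6,wh=(66,80),zc=.045),overlay("side",s,[o[0],o[1],.197],F=6,wh=(66,80),zc=o[2]+.009)])
cv2.imwrite("pics/h3.png",r)
E
```

```text
clock 11.17 pos [ 0.5326 -0.0143  0.1081] yaw -168.75 tilt [-0.001 -0.    -1.   ] F [-0.3 -0.4 -5.3] w 0.32 g 61.7
4 rows of [-0.018 -0.005  0.382] az -0.002
```

View pics/h3.png

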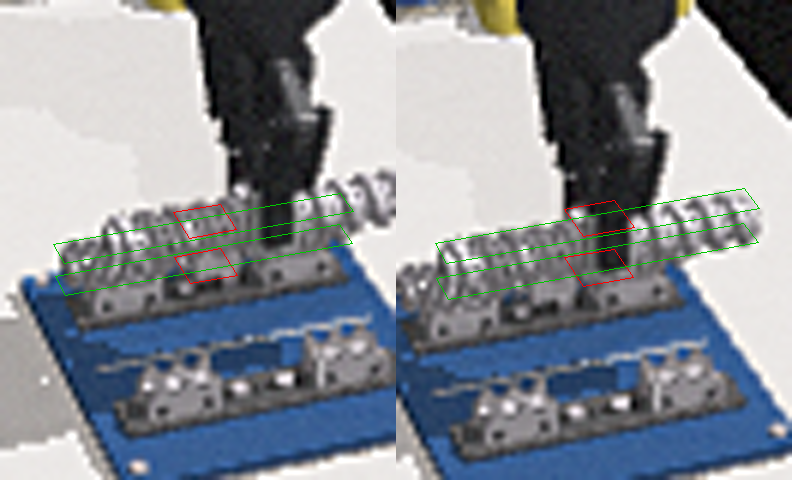

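B's thread is visibly coarser, and A sits in the left plates. I'll lower B onto the right station.

>>> carry_out --commands '[[[-0.018, 0, 0.5, 0, 0, 0], [-0.018, 0, 0.5, 0, 0, 0], [-0.018, 0, 0.4, 0, 0, 0], [0, 0, 0.15, 0, 0, 0], [0, 0, 0.05, 0, 0, 0], [0, 0, 0, 0, 0, 0], [0, 0, 0, 0, 0, 0]]]'

```text
clock: 11.8
position: [0.536, -0.013, 0.0455]
ee_rot: [-0.099, 0.995, 0.0, 0.001]
ft_force: [-0.3, -0.2, -5.8]
grip_width: 0.314
grasp_force: 61.6
```

>>> carry_out --commands '[[[0, 0, 0.04, 0, 0, 0], [0, 0, 0.04, 0, 0, 0], [0, 0, 0, 0, 0, 0], [0, 0, 0, 0, 0, 0]]]'

```text
clock: 12.13
position: [0.5359, -0.0127, 0.042]
ee_rot: [-0.099, 0.995, 0.0, 0.001]
ft_force: [1.0, 0.2, -2.8]
grip_width: 0.313
grasp_force: 62.4
```

>>> carry_out --commands '[[[0, 0, 0.04, 0, 0, 0], [0, 0, 0, 0, 0, 0], [0, 0, 0, 0, 0, 0]]]'

```text
clock: 12.38
position: [0.5362, -0.0127, 0.0413]
ee_rot: [-0.099, 0.995, 0.0, 0.001]
ft_force: [-3.9, -0.1, 12.1]
grip_width: 0.312
grasp_force: 64.2
```

B contacts about 5 mm higher than A did, so it is on its crests. I'll slide it along to find the drop.

>>> carry_out --commands '[[[0.025, 0, 0, 0, 0, 0], [0.025, 0, 0, 0, 0, 0], [0.025, 0, 0, 0, 0, 0], [0, 0, 0, 0, 0, 0], [0, 0, 0, 0, 0, 0]]]'

```text
clock: 12.8
position: [0.5322, -0.0134, 0.0395]
ee_rot: [-0.099, 0.995, 0.0, -0.0]
ft_force: [2.0, -0.0, -4.2]
grip_width: 0.314
grasp_force: 62.0
```

>>> carry_out --commands '[[[0.025, 0, 0, 0, 0, 0], [0.025, 0, 0, 0, 0, 0], [0, 0, 0, 0, 0, 0], [0, 0, 0, 0, 0, 0]]]'

```text
clock: 13.13
position: [0.5318, -0.0134, 0.0401]
ee_rot: [-0.099, 0.995, -0.0, 0.002]
ft_force: [7.4, 0.8, -6.6]
grip_width: 0.311
grasp_force: 61.7
```

It dropped after 3 mm and is now blocked sideways. I'll back off 2 mm and lower it.

>>> carry_out --commands '[[[-0.05, 0, 0, 0, 0, 0], [0, 0, 0.04, 0, 0, 0], [0, 0, 0.04, 0, 0, 0], [0, 0, 0, 0, 0, 0], [0, 0, 0, 0, 0, 0]]]'

```text
clock: 13.55
position: [0.5329, -0.0137, 0.0374]
ee_rot: [-0.099, 0.995, 0.0, 0.0]
ft_force: [-0.4, -0.6, 8.0]
grip_width: 0.316
grasp_force: 63.7
```

>>> carry_out --commands '[[[0, 0, 0.04, 0, 0, 0], [0, 0, 0, 0, 0, 0], [0, 0, 0, 0, 0, 0]]]'

```text
clock: 13.8
position: [0.5335, -0.0144, 0.0366]
ee_rot: [-0.098, 0.995, -0.0, 0.001]
ft_force: [-1.4, -3.3, 14.7]
grip_width: 0.315
grasp_force: 64.4
```

It is seated about 4.6–5 mm below the crest contact height. I'll release, retreat and check.

>>> carry_out --commands '[[[0, 0, -0.04, 0, 0, 0], [0, 0, 0, 0, 0, 0], [0, 0, 0, 0, 0, 0], [0, 0, 0, 0, 0, 0], [0, 0, 0, 0, 0, 0]]]' --hand 0.1

```text
clock: 14.22
position: [0.5321, -0.0133, 0.0362]
ee_rot: [-0.099, 0.995, 0.0, -0.0]
ft_force: [-0.1, -0.1, 0.2]
grip_width: 0.453
grasp_force: 0.0
```

>>> carry_out --commands '[[[0, 0, -0.5, 0, 0, 0], [0, 0, -0.8, 0, 0, 0], [0, 0, -0.8, 0, 0, 0], [0, 0, -0.8, 0, 0, 0], [0, 0, -0.8, 0, 0, 0], [0, -0.9, 0, 0, 0, 0], [0, -0.9, 0, 0, 0, 0], [0, -0.9, 0, 0, 0, 0], [0, -0.9, 0, 0, 0, 0], [0, -0.9, 0, 0, 0, 0], [0, -0.9, 0, 0, 0, 0], [0, -0.9, 0, 0, 0, 0], [0, 0, 0, 0, 0, 0], [0, 0, 0, 0, 0, 0]]]'

```text
clock: 15.38
position: [0.5811, -0.2631, 0.1838]
ee_rot: [-0.097, 0.995, -0.0, -0.001]
ft_force: [-0.6, 1.2, -0.3]
grip_width: 0.453
grasp_force: 0.0
```

Run:
```python
from ov import *
s=np.ascontiguousarray(camera("side")[...,::-1]);t=np.ascontiguousarray(camera("top")[...,::-1])
o=get_obs();print(o["clock"],o["position"],o["ft_force"])
L=[.5165,.0835,.197];R=[.534,-.0145,.197]
r=np.hstack([overlay("side",s,p,F=6,wh=(66,50),zc=.045) for p in(L,R)])
r2=np.hstack([overlay("side",s,[.525,.0345,0],F=6,wh=(66,50),zc=.045,draw=False),overlay("top",t,[.525,.0345,0],F=6,wh=(66,50),zc=.045,draw=False)])
cv2.imwrite("pics/f1.png",np.vstack([r,r2]))
# bystanders: change vs start
for n,im in(("side",s),("top",t)):
    d=cv2.absdiff(im,cv2.imread(f"pics/{n}0.png")).max(2)
    for nm,q,h in(("mug",(.585,-.37),.05),("loupe",(.585,-.21),.015),("mm",(.56,.45),.02),("sd",(.42,-.41),.01)):
        u=proj(n,[[*q,h]])[0].astype(int);print(n,nm,u,(d[u[1]-15:u[1]+15,u[0]-15:u[0]+15]>60).sum())
```

```text
15.4833 [ 0.5819571  -0.25959615  0.18400874] [0.52623502 0.08779073 0.51653054]
side mug [299 286] 0
side loupe [286 255] 0
side mm [248 146] 4
side sd [232 318] 0
top mug [356 179] 325
top loupe [310 181] 179
top mm [125 186] 0
top sd [367 227] 6
```

View pics/f1.png

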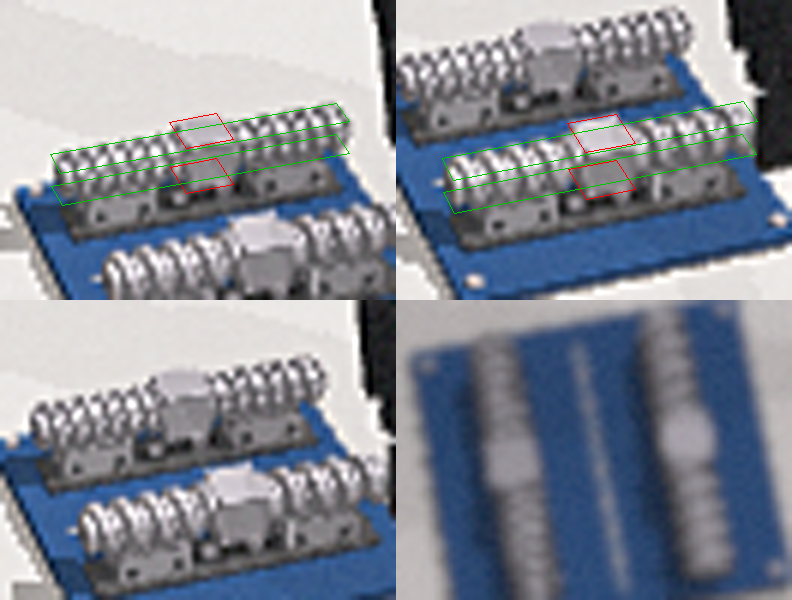

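Both collars match the outlines drawn at z = 45 mm. The thread crests sit in the plates, the bystanders are unchanged in the unobstructed side view, and the gripper is clear. I'm handing in.

```bash
python3 -c "
from workcell import *
print(hand_in())"
```

```text
the job is handed in; nothing more can be done
None
```

I left the fine 10 mm screw fully down in the left station and the coarse 14 mm screw fully down in the right; feel and the camera agree on the depth of both, and the job was handed in at about 15.5 s, though `hand_in()` returned no verdict.

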